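# Tip a standing matchbox onto the labelling board and push it up to the stop

## Robot

A 7-joint arm with a two-finger parallel gripper is mounted at the origin on the work surface; the furniture and walls round the work are solid. World frame = base frame: x ahead of the robot, y to its left, z up, the work surface at z = 0. Lengths are in m, angles in rad, forces in N, time in s.
With the tool pointing down it reaches from about 0.4 to 0.85 m from the base axis. Payload 4.4 kg.
Tool frame: the origin (TCP) lies midway between the tips of the shut fingers; the grasp point (between the pads) lies 19 mm behind it (ctrl.hold_point_z is the z of the grasp point in the tool frame, in m); z points along the fingers, y is the line along which they close (so a half turn about z gives the same grasp; the last joint's range is limited). The gripper opens to 94 mm and grips with 3 to 60 N. Pads are 16 mm wide; open, the fingers measure 119 mm over their backs; the gripper's body (75 mm by 177 mm) begins 78 mm behind the grasp point.
Start: joints at [-1.228, 0.628, 0.038, 1.517, -0.027, 0.996, -0.02], TCP at [0.258, 0.596, 0.205] pointing down, gripper open.
Joint ranges: [-3.06, 3.06], [-0.37, 2.12], [-1.25, 1.32], [0.18, 2.47], [-1.1, 4.24], [0.23, 1.98], [-2.94, 2.94]. Speed limits (rad/s): [2.57, 2.57, 3.14, 3.14, 3.14, 3.14, 3.14].

## Interface

Orientations are given as a unit quaternion [x, y, z, w].
In Python, from workcell import ctrl, eyes gives the robot as it stands.
- The arm moves only by the tool send_rows, never from a script. Its argument "moves" is one flat list of numbers, 7 for each row, row after row: the turn, a rotation vector about the tool's x, y, z in rad, then the shift along the tool's x, y, z in m, then the finger opening in m, from 0 to 0.094. A call has exactly 8 rows; each row shifts and turns the commanded pose from where the row before left it, along the tool's axes as they then stand; what a row does not reach is not made up. A row lasts 1/10 s, in which the tool goes at most 50 mm and 8.59 degrees, less where a joint would pass 70% of its speed; a pose out of reach is approached as far as the arm can. A call with a gripper value outside its range is refused whole. The fingers move at their own pace and stop on an object; the grip force is fixed at half the most. Time passes only in rows, so rows that do not move let the fingers close, or fill a call up. It gives the time, the measured TCP pose, the force, the opening and the grip force at its end, in the units of the state.
- ctrl.get_obs(): the state, without advancing time (a new reading comes with each control period).
- eyes.grab_frame(name): name is "scene" or "top" or "wrist"; returns a dict with "color" (420x560x3 uint8, blue, green, red), "camera_matrix" (3x3 intrinsics, pixels), "distortion" ([k1, k2, p1, p2, k3] as OpenCV has them; the pictures are not rectified), "eye" and "attitude" of the camera in the world. Camera axes: x right, y down, z forward; pixel columns grow to the right and rows downward; lengths in m; the calibration is good to about 2 mm. A picture is of the moment at which its call begins. There is no depth.
- ctrl.finish_job(): hands the job in; it is judged then, once.
The state is a dict: "clock": time; "q": joint angles; "joint_velocities": joint speeds; "joint_torque": joint torques, N m; "tool_pos": TCP position; "orientation": TCP orientation; "force": force on the tool from outside, world axes, zero at the start; "moment": the same for the moment, N m; "finger_gap": opening from 0.0 (shut) to 1.0 (fully open); "finger_force": force on a finger pad.
Only numpy, scipy, OpenCV 4.12 (cv2) and the standard library are available. Lean on these libraries where they do the work, as an engineer would, in place of code of your own. Each camera call takes 0.05 s, during which the arm holds its last target. There are 200 camera calls.

## Task

Push the standing matchbox over so that it falls towards the metal stop bar and lies on its broad side on the labelling board. Then push it along the board until its end is flush against the stop bar, square to it and lying flat, ready for its label. Only push it: do not lift or carry it, and leave the label roll, the tape measure and the small kraft box where they are.

Things in the scene. Friction and masses are not known exactly. Their poses are not given: they have to be found in the camera images.
- label_board: Fixed plywood labelling board, 360 (x) x 200 (y) x 9 mm thick, flat on the workbench; the box stands on it. Origin: centre of its underside. +x points along the board to the stop bar, +z up. The stop bar is a bare aluminium bar fixed across the whole width of the board at x = 150 to 172 mm, 28 mm high above the board, with two screw heads on its top.
- stop_face (a point): Centre of the stop bar's inner face (the face looking to the board's -x, towards the matchbox), 14 mm above the board's top and 150 mm in +x from the board's origin. Axes as the board's.
- matchbox: Large closed matchbox, loose, about 0.1 kg, standing on end on the board. 34 mm thick (its x), 60 mm wide (its y), 118 mm tall (its z). Origin: centre of the end it stands on. Broad sides face +x and -x; at the start +x points to the stop bar within 0.3 rad. It tips over its lower edge once its top is pushed some 30 mm. Lying on a broad side its origin is 17 mm above the board.
- matchbox_head (a point): Centre of the matchbox's upper end (118 mm from its origin along its z); after the box is tipped over, this is the end that is to rest against the stop bar. Axes as the matchbox's.
- label_roll: Bystander: white roll of labels on end, 66 mm across, 60 mm high, on the bench beside the board. Origin: centre of its underside.
- tape_measure: Bystander: yellow tape measure, 68 x 71 x 35 mm high, on the bench beside the board. Origin: centre of its underside.
- small_carton: Bystander: small kraft gift box with a white paper band, 50 x 66 x 46 mm high, on the bench beside the board. Origin: centre of its underside.
There are look-alikes about, which are no part of the job. There is more than one size of the matchbox; the job needs the middle-sized.

How it is judged:
By the outcome, as a careful person would: the job done as asked, in the order asked, and still so for the second after the job is handed in, with the robot touching nothing.
It also fails if it takes over 45 s, if anything falls off the work surface, if the arm or the gripper's body presses on something with over 40 N, if the wrist force passes 120 N, or if a joint passes its speed limit or range.

## Working session

There is one attempt and no reset: what is moved stays moved. The work goes in short steps, Python scripts to look and compute and a tool call to move; the robot and the scene stay as the last step left them, time stands still between calls to the robot, and variables do not carry over. Pictures are saved under pics/ and viewed, at most 10 in all, crops included, and the job is handed in when it is done.

Besides the shell and the picture viewer there is one more tool, called after ">>>" as name(argument=value, ...) on one line, values as JSON. send_rows: Moves the arm, as the interface text tells. Its arguments: {"type":"object","properties":{"moves":{"type":"array","items":{"type":"number"}}},"required":["moves"]}

```bash
mkdir -p pics; python3 - <<'E'
from workcell import ctrl, eyes
import cv2,numpy as np
for n in("scene","top"):
    f=eyes.grab_frame(n); cv2.imwrite(f"pics/{n}0.png",f["color"]); print(n,f["camera_matrix"],f["distortion"],f["eye"],f["attitude"])
o=ctrl.get_obs();print(o["clock"],o["tool_pos"],o["orientation"])
E
python3 -c "
import cv2,numpy as np
cv2.imwrite('pics/both.png',cv2.resize(np.hstack([cv2.imread('pics/scene0.png')]),(784,588)))"
```

```text
scene [[435.18055624   0.         267.7800417 ]
 [  0.         435.18055624 212.67142971]
 [  0.           0.           1.        ]] [-0.05982245  0.          0.          0.          0.        ] [-0.08433934  0.47185465  0.50866116] [-0.42884541  0.74599006 -0.43581234  0.26392812]
top [[474.3152115   0.        272.7429747]
 [  0.        474.3152115 211.5610387]
 [  0.          0.          1.       ]] [0.03347028 0.         0.         0.         0.        ] [0.47696523 0.09298559 0.97862506] [ 0.70784348 -0.70357572  0.04615344 -0.0425286 ]
0.1 [0.25811219 0.59589999 0.20467242] [ 2.02961958e-01  9.79186256e-01 -8.33632888e-04 -1.58811831e-04]
```

View pics/scene0.png

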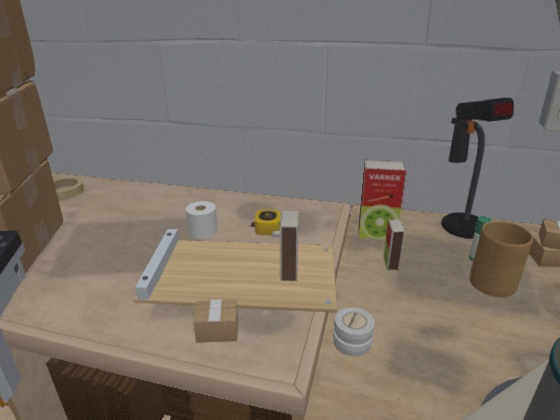

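View pics/top0.png

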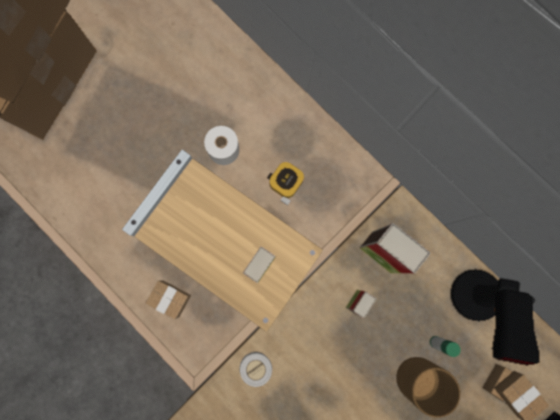

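The matchboxes are: on the board (scene 289,247; top 259,264), the large VARNEK box (scene 381,200; top 398,250), and a small one (scene 394,245; top 363,303). The one on the board is the middle size and the only one standing on the board. I'll confirm that in a crop and measure.

```bash
cat > h.py <<'E'
import cv2,numpy as np
from scipy.spatial.transform import Rotation as R
from workcell import ctrl, eyes
def ray(f,uv,z):
    uv=np.array(uv,float).reshape(-1,1,2)
    n=cv2.undistortPoints(uv,f["camera_matrix"],np.array(f["distortion"]))[:,0]
    d=R.from_quat(f["attitude"]).apply(np.c_[n,np.ones(len(n))]); e=np.array(f["eye"])
    return e+d*((z-e[2])/d[:,2])[:,None]
def proj(f,P):
    r=R.from_quat(f["attitude"]).inv(); e=np.array(f["eye"])
    return cv2.projectPoints(np.array(P,float),r.as_rotvec(),r.apply(-e),f["camera_matrix"],np.array(f["distortion"]))[0][:,0]
E
python3 - <<'E'
from h import *
f=eyes.grab_frame("top");s=eyes.grab_frame("scene")
a=cv2.resize(f["color"][130:350,110:400],None,fx=2.7,fy=2.7,interpolation=cv2.INTER_CUBIC)[:590]
b=cv2.resize(s["color"][150:300,240:420],None,fx=4,fy=4,interpolation=cv2.INTER_CUBIC)
cv2.imwrite("pics/topc.png",a);cv2.imwrite("pics/scenec.png",b)
h=cv2.cvtColor(f["color"],cv2.COLOR_BGR2HSV)
print(h[264,259],h[250,220],h[190,157])
E
```

```text
[ 20  32 178] [ 17 100 184] [ 99   9 197]
```

View pics/topc.png

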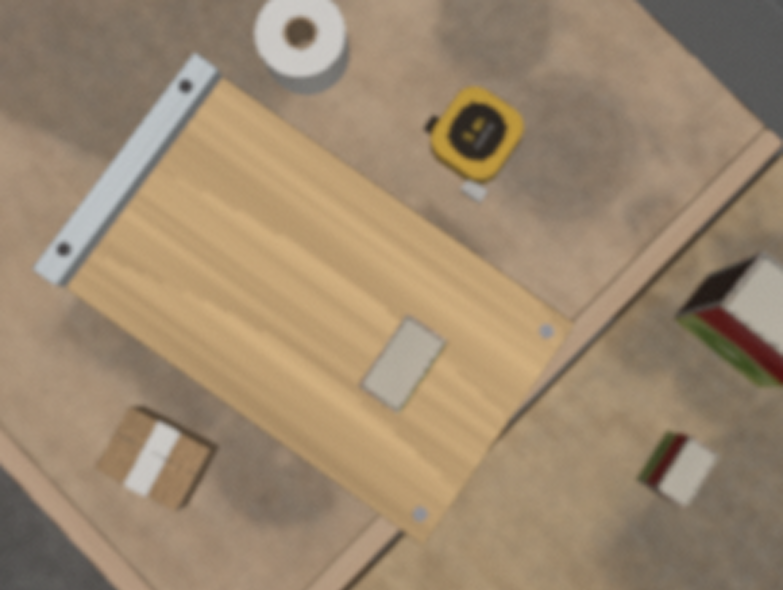

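View pics/scenec.png

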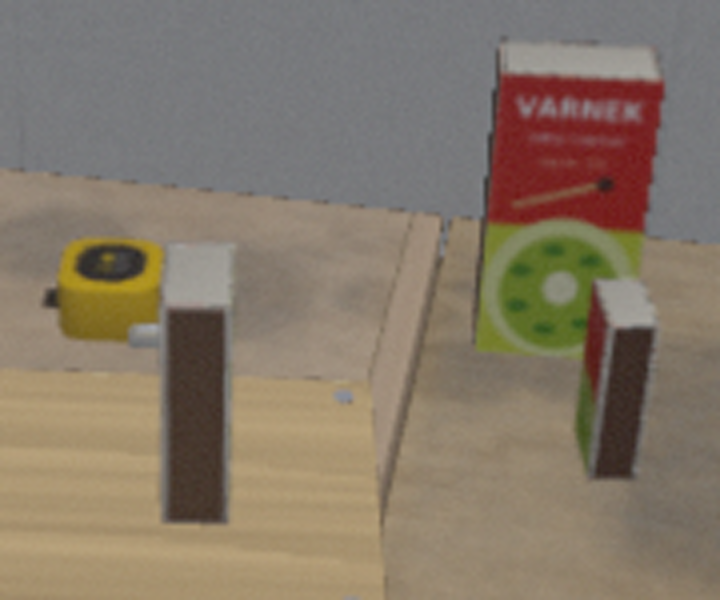

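The crops confirm it: the board box shows its dark striker side, and its top outline in the top crop runs (407,315), (445,343), (400,410), (361,383). I'll convert these to world points and check them against the given sizes.

```bash
python3 - <<'E'
from h import *
np.set_printoptions(precision=4,suppress=True)
f=eyes.grab_frame("top");s=eyes.grab_frame("scene")
c=lambda L:np.array(L)/2.7+[110,130]
bd=ray(f,c([(572,322),(425,540)]),.009); bar=ray(f,c([(196,52),(220,72),(65,285),(35,268)]),.037)
inb=ray(f,c([(222,88),(72,290)]),.009)
r=cv2.minAreaRect; 
box=ray(f,c([(407,315),(445,343),(400,410),(361,383)]),.127)
bs=ray(s,np.array([(165,520),(227,520)])/4+[240,150],.009)
for n,v in dict(bd=bd,bar=bar,inb=inb,box=box,boxbase_scene=bs).items(): print(n,v[:,:2].tolist() if 0 else '\n',v)
print("widths board",np.linalg.norm(bd[0]-bd[1]),"bar",np.linalg.norm(bar[0]-bar[3]),np.linalg.norm(bar[0]-bar[1]),"box",[np.linalg.norm(box[i]-box[i-1]) for i in range(4)])
inn=(bar[1]+bar[2])/2; 
yd=(bar[2]-bar[1])[:2]; print("bar dir yaw",np.arctan2(yd[1],yd[0]), "board end", np.arctan2(*(bd[1]-bd[0])[1::-1]))
print("bar inner centre",inn,"board far end",bd.mean(0),"dist",np.linalg.norm((inn-bd.mean(0))[:2]))
d=(inn-bd.mean(0))[:2];print("board +x yaw",np.arctan2(d[1],d[0]))
print("box centre",box.mean(0)); e=(box[3]-box[0]+box[2]-box[1])[:2];print("box wide dir",np.arctan2(e[1],e[0]))
o=ctrl.get_obs();print(o["clock"],R.from_quat(o["orientation"]).as_matrix())
E
```

```text
bd 
 [[ 0.5224 -0.0123  0.009 ]
 [ 0.3613  0.0976  0.009 ]]
bar 
 [[0.722  0.2721 0.037 ]
 [0.7068 0.2537 0.037 ]
 [0.5462 0.3627 0.037 ]
 [0.5585 0.3851 0.037 ]]
inb 
 [[0.701  0.2567 0.009 ]
 [0.5445 0.3653 0.009 ]]
box 
 [[0.5209 0.1101 0.127 ]
 [0.5025 0.0847 0.127 ]
 [0.4585 0.1141 0.127 ]
 [0.476  0.14   0.127 ]]
boxbase_scene 
 [[0.4732 0.1386 0.009 ]
 [0.4583 0.1139 0.009 ]]
widths board 0.19506923707560309 bar 0.19870959514376413 0.023847862502511856 box [np.float64(0.053950484336539824), np.float64(0.03127429633684151), np.float64(0.05289404982637355), np.float64(0.031204197161347355)]
bar dir yaw 2.5456845073838212 board end 2.5430782439840423
bar inner centre [0.6265 0.3082 0.037 ] board far end [0.4419 0.0427 0.009 ] dist 0.3234109828002291
board +x yaw 0.9632391020329941
box centre [0.4895 0.1122 0.127 ]
box wide dir 2.5536277839289974
0.3 [[-0.9176  0.3976 -0.0002]
 [ 0.3976  0.9176 -0.0005]
 [-0.     -0.0005 -1.    ]]
```

The board and bar sizes fit, but the box top reads about 10% small. I'll check it with a mask and a height measurement.

```bash
python3 - <<'E'
from h import *
np.set_printoptions(precision=4,suppress=True)
f=eyes.grab_frame("top");s=eyes.grab_frame("scene")
h=cv2.cvtColor(f["color"],cv2.COLOR_BGR2HSV)
m=(h[...,1]<66).astype(np.uint8); n,l,st,ce=cv2.connectedComponentsWithStats(m,connectivity=4)
k=l[264,259];print(st[k]); cn=max(cv2.findContours((l==k).astype(np.uint8),0,1)[0],key=len)
r=cv2.minAreaRect(cn);print(r)
def hgt(base,top,n):
    b=ray(s,[base],.009 if n=="mid" else 0)[0]
    z=np.linspace(.02,.25,2000);p=proj(s,np.c_[np.tile(b[:2],(2000,1)),z]);print(n,b,"height",z[np.argmin(abs(p[:,1]-top[1]))]-b[2])
c=lambda x,y:(x/4+240,y/4+150)
hgt(c(165,521),c(165,308),"mid");hgt(c(227,521),c(228,309),"mid");hgt(c(478,347),c(500,75),"large");hgt(c(593,475),c(605,325),"small")
bt=cv2.boxPoints(r); 
for z in(.09,.1,.115,.127):
    b=ray(f,bt,z);print(z,[np.linalg.norm(b[i]-b[i-1]) for i in range(2)],b.mean(0))
E
```

```text
[244 247  31  35 561]
((258.73077392578125, 264.1538391113281), (17.47305679321289, 32.172611236572266), 33.690067291259766)
mid [0.4726 0.139  0.009 ] height 0.11524212106053026
mid [0.4577 0.1143 0.009 ] height 0.11455177588794398
large [ 0.5263 -0.094   0.    ] height 0.1615207603801901
small [ 0.405  -0.0651  0.    ] height 0.08581290645322662
0.09 [np.float64(0.03238326847803978), np.float64(0.05955446506154472)] [0.4904 0.1142 0.09  ]
0.1 [np.float64(0.0320188485444735), np.float64(0.05888427841204033)] [0.4902 0.114  0.1   ]
0.115 [np.float64(0.03147221864412417), np.float64(0.05787899843778361)] [0.49   0.1136 0.115 ]
0.127 [np.float64(0.03103491472384471), np.float64(0.0570747744583783)] [0.4898 0.1133 0.127 ]
```

The height is about 115 mm and the top about 60 x 33 mm, against about 162 mm and 86 mm for the look-alikes, so the box on the board is the middle one. It stands about 239 mm short of the bar, centred and square. I'll go behind it with the tool's x along the board's +x (yaw 0.97).

>>> send_rows(moves=[0,0,0,-0.0245,-0.0255,-0.003,0.03,0,0,0,-0.0245,-0.0255,-0.003,0.03,0,0,0,-0.0245,-0.0255,-0.003,0.03,0,0,0,-0.0245,-0.0255,-0.003,0.03,0,0,0,-0.0245,-0.0255,-0.003,0.03,0,0,0,-0.0245,-0.0255,-0.003,0.03,0,0,0,-0.0245,-0.0255,-0.003,0.03,0,0,0,-0.0245,-0.0255,-0.003,0.03])

```text
clock: 1.2
tool_pos: [0.3575, 0.3301, 0.2298]
orientation: [0.203, 0.979, 0.0, 0.0]
force: [-0.9, -0.8, -0.2]
finger_gap: 0.357
finger_force: 0.0
```

>>> send_rows(moves=[0,0,0,-0.0245,-0.0255,-0.003,0.03,0,0,0,-0.0245,-0.0255,-0.003,0.03,0,0,0,-0.0245,-0.0255,-0.003,0.03,0,0,0,-0.0245,-0.0255,-0.003,0.03,0,0,0,-0.0245,-0.0255,-0.003,0.03,0,0,0,-0.0245,-0.0255,-0.003,0.03,0,0,0,-0.0245,-0.0255,-0.003,0.03,0,0,0,-0.0245,-0.0255,-0.003,0.03])

```text
clock: 2.0
tool_pos: [0.4563, 0.0649, 0.2539]
orientation: [0.203, 0.979, 0.0, 0.0]
force: [0.8, -0.3, -0.5]
finger_gap: 0.32
finger_force: 0.0
```

>>> send_rows(moves=[0,0,0.14,0,0,0,0.03,0,0,0.14,0,0,0,0.03,0,0,0.14,0,0,0,0.03,0,0,0.14,0,0,0,0.03,0,0,0.14,0,0,0,0.03,0,0,0.14,0,0,0,0.03,0,0,0.14,0,0,0,0.03,0,0,0.14,0,0,0,0.03])

```text
clock: 2.8
tool_pos: [0.4559, 0.0663, 0.2537]
orientation: [0.694, 0.72, 0.0, 0.0]
force: [-0.4, -0.0, -0.6]
finger_gap: 0.318
finger_force: 0.0
```

>>> send_rows(moves=[0,0,0.14,0,0,0,0.03,0,0,0.14,0,0,0,0.03,0,0,0.14,0,0,0,0.03,0,0,0.14,0,0,0,0.03,0,0,0.083,0,0,0,0.03,0,0,0,0,0,0,0.03,0,0,0,0,0,0,0.03,0,0,0,0,0,0,0.03])

```text
clock: 3.6
tool_pos: [0.4559, 0.0663, 0.2535]
orientation: [0.884, 0.467, 0.0, -0.0]
force: [0.0, -0.7, 0.0]
finger_gap: 0.318
finger_force: 0.0
```

```bash
cat >> h.py <<'E'
S=np.array([.625,.310]);u=np.array([np.cos(.97),np.sin(.97)]);v=np.array([-u[1],u[0]])
def B(p): d=np.array(p)[:2]-S; return d@u,d@v   # board coords rel. to stop face
E
python3 - <<'E'
from h import *
o=ctrl.get_obs();M=R.from_quat(o["orientation"]).as_matrix()
print(o["clock"],o["tool_pos"],M.round(3).tolist(),np.arctan2(M[1,0],M[0,0]),"board",B(o["tool_pos"]),"box",B([.4898,.1133]),o["force"],o["finger_gap"],o["q"])
E
```

```text
3.6 [0.45585829 0.06630729 0.25351446] [[0.564, 0.826, 0.0], [0.826, -0.564, 0.0], [0.0, -0.0, -1.0]] 0.9713388480045231 board (np.float64(-0.29663436209019334), np.float64(0.0017632068323080077)) box (np.float64(-0.23868351642655303), np.float64(0.00033013066411673923)) [ 0.00583357 -0.66911372  0.01863663] 0.3183614367235087 [-0.63171964  0.33632808  0.57078264  1.96874139 -0.22993574  0.89969418
 -0.54175168]
```

>>> send_rows(moves=[0,0,0,0,0,0.018,0.03,0,0,0,0,0,0.018,0.03,0,0,0,0,0,0.018,0.03,0,0,0,0,0,0.018,0.03,0,0,0,0,0,0.018,0.03,0,0,0,0,0,0.018,0.03,0,0,0,0,0,0.018,0.03,0,0,0,0,0,0.018,0.03])

```text
clock: 4.4
tool_pos: [0.4561, 0.0663, 0.1088]
orientation: [0.884, 0.467, 0.0, -0.0]
force: [-0.1, -0.4, -0.4]
finger_gap: 0.32
finger_force: 0.0
```

>>> send_rows(moves=[0,0,0,0.006,0,0,0.03,0,0,0,0.006,0,0,0.03,0,0,0,0.006,0,0,0.03,0,0,0,0.006,0,0,0.03,0,0,0,0.006,0,0,0.03,0,0,0,0.006,0,0,0.03,0,0,0,0.006,0,0,0.03,0,0,0,0.006,0,0,0.03])

```text
clock: 5.2
tool_pos: [0.4833, 0.1063, 0.1095]
orientation: [0.885, 0.466, 0.0, -0.0]
force: [0.3, -0.8, -0.9]
finger_gap: 0.317
finger_force: 0.1
```

```bash
python3 - <<'E'
from h import *
s=eyes.grab_frame("scene");cv2.imwrite("pics/s1.png",cv2.resize(s["color"][170:320,130:360],None,fx=3.4,fy=3.4))
o=ctrl.get_obs();print(o["tool_pos"],B(o["tool_pos"]),o["force"])
E
```

```text
[0.48401519 0.10734687 0.10948739] (np.float64(-0.246864317798049), np.float64(0.0017366405448522432)) [1.31806816 0.80495783 0.96200157]
```

View pics/s1.png

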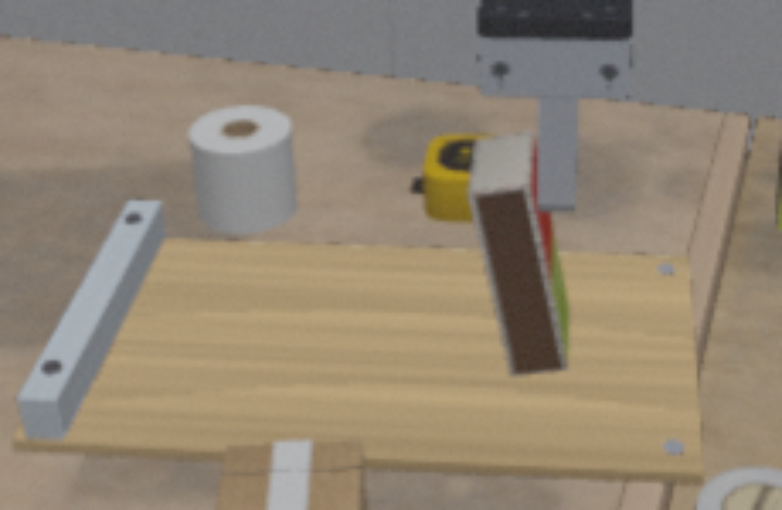

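The box is tipping cleanly over its front lower edge, towards the bar (crop 515,372). The fingers are at (557,205), touching its back. I'll push on.

>>> send_rows(moves=[0,0,0,0.005,0,0,0.03,0,0,0,0.005,0,0,0.03,0,0,0,0.005,0,0,0.03,0,0,0,0.004,0,0,0.03,0,0,0,0,0,0,0.03,0,0,0,0,0,0,0.03,0,0,0,0,0,0,0.03,0,0,0,0,0,0,0.03])

```text
clock: 6.05
tool_pos: [0.4936, 0.1213, 0.1095]
orientation: [0.885, 0.466, -0.0, -0.0]
force: [-0.8, -0.7, -0.3]
finger_gap: 0.316
finger_force: 0.0
```

```bash
python3 - <<'E'
from h import *
s=eyes.grab_frame("scene");cv2.imwrite("pics/s2.png",cv2.resize(s["color"][170:320,130:360],None,fx=3.4,fy=3.4))
o=ctrl.get_obs();print(o["tool_pos"],B(o["tool_pos"]),o["force"])
E
```

```text
[0.49368271 0.12132247 0.10950147] (np.float64(-0.2298710029997066), np.float64(0.0016624329285795034)) [ 0.34293527 -0.31922296  0.90472361]
```

View pics/s2.png

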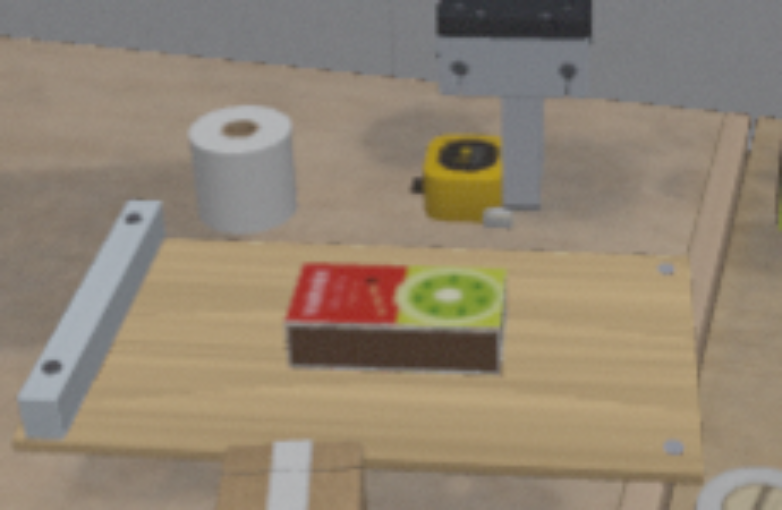

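The box lies flat on its broad side, label face up, with its top corners at crop (302,264), (507,267), (500,325), (288,322). I'll measure them at z = 0.043.

```bash
python3 - <<'E'
from h import *
s=eyes.grab_frame("scene")
c=lambda L:np.array(L)/3.4+[130,170]
p=ray(s,c([(302,264),(507,267),(500,325),(288,322)]),.043)
for q in p: print(np.round(B(q),4))
bar=ray(s,c([(163,203),(63,434)]),.037)[:1]; print("bar inner top far",B(bar[0]))
print("bar inner base near",B(ray(s,c([(66,434)]),.009)[0]))
E
```

```text
[-0.1025 -0.0226]
[-0.2201 -0.026 ]
[-0.2198  0.0303]
[-0.1053  0.0342]
bar inner top far (np.float64(-0.00026619642620278374), np.float64(-0.09513365687853216))
bar inner base near (np.float64(0.00443011689581683), np.float64(0.09422188045634439))
```

>>> send_rows(moves=[0,0,0,-0.013,-0.001,0,0.03,0,0,0,-0.013,-0.001,0,0.03,0,0,0,0,0,0.018,0.03,0,0,0,0,0,0.018,0.03,0,0,0,0,0,0.018,0.03,0,0,0,0,0,0.018,0.03,0,0,0,0,0,0.0155,0.03,0,0,0,0,0,0,0.03])

```text
clock: 6.95
tool_pos: [0.4753, 0.0998, 0.0207]
orientation: [0.885, 0.466, -0.002, -0.0]
force: [0.1, 0.3, 0.7]
finger_gap: 0.319
finger_force: 0.0
```

>>> send_rows(moves=[0,0,0,0.006,0,0,0.03,0,0,0,0.006,0,0,0.03,0,0,0,0.006,0,0,0.03,0,0,0,0.006,0,0,0.03,0,0,0,0.006,0,0,0.03,0,0,0,0.006,0,0,0.03,0,0,0,0.006,0,0,0.03,0,0,0,0.006,0,0,0.03])

```text
clock: 7.75
tool_pos: [0.5047, 0.1411, 0.0219]
orientation: [0.885, 0.466, -0.0, 0.0]
force: [-0.1, -1.0, 1.9]
finger_gap: 0.317
finger_force: 0.5
```

>>> send_rows(moves=[0,0,0,0.007,0,0,0.03,0,0,0,0.007,0,0,0.03,0,0,0,0.007,0,0,0.03,0,0,0,0.007,0,0,0.03,0,0,0,0.007,0,0,0.03,0,0,0,0.007,0,0,0.03,0,0,0,0.007,0,0,0.03,0,0,0,0.006,0,0,0.03])

```text
clock: 8.55
tool_pos: [0.5359, 0.1868, 0.0219]
orientation: [0.885, 0.466, 0.0, -0.0]
force: [0.1, -1.7, 1.1]
finger_gap: 0.322
finger_force: 0.4
```

```bash
python3 - <<'E'
from h import *
s=eyes.grab_frame("scene");t=eyes.grab_frame("top")
a=cv2.resize(s["color"][200:310,130:320],(780,452));cv2.imwrite("pics/s3.png",a)
o=ctrl.get_obs();print(o["tool_pos"],B(o["tool_pos"]),o["force"])
E
```

```text
[0.53635746 0.18742    0.02192738] (np.float64(-0.15122408086840797), np.float64(0.003825550521871995)) [ 0.04578283  0.47552581 -0.49397599]
```

View pics/s3.png

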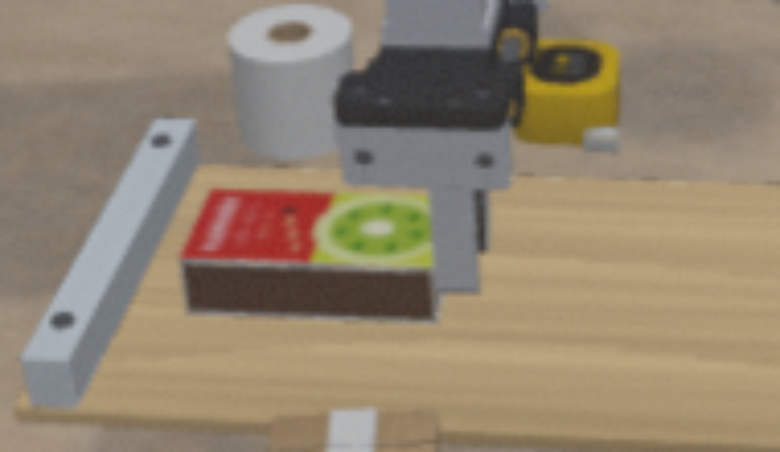

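The box is being pushed straight, with about 25 mm left to the bar. I'll slow down for the last stretch.

>>> send_rows(moves=[0,0,0,0.004,0,0,0.03,0,0,0,0.003,0,0,0.03,0,0,0,0.003,0,0,0.03,0,0,0,0.002,0,0,0.03,0,0,0,0.002,0,0,0.03,0,0,0,0.002,0,0,0.03,0,0,0,0.002,0,0,0.03,0,0,0,0.002,0,0,0.03])

```text
clock: 9.45
tool_pos: [0.547, 0.2027, 0.022]
orientation: [0.885, 0.466, -0.0, -0.0]
force: [-0.3, -0.7, -0.5]
finger_gap: 0.321
finger_force: 0.2
```

>>> send_rows(moves=[0,0,0,0.001,0,0,0.03,0,0,0,0.001,0,0,0.03,0,0,0,0.001,0,0,0.03,0,0,0,0.001,0,0,0.03,0,0,0,0.001,0,0,0.03,0,0,0,0,0,0,0.03,0,0,0,0,0,0,0.03,0,0,0,0,0,0,0.03])

```text
clock: 10.25
tool_pos: [0.5499, 0.2069, 0.0221]
orientation: [0.885, 0.466, 0.0, -0.0]
force: [1.1, 1.1, 1.3]
finger_gap: 0.319
finger_force: 0.0
```

>>> send_rows(moves=[0,0,0,0.0005,0,0,0.03,0,0,0,0.0005,0,0,0.03,0,0,0,0.0005,0,0,0.03,0,0,0,0.0005,0,0,0.03,0,0,0,0,0,0,0.03,0,0,0,0,0,0,0.03,0,0,0,0,0,0,0.03,0,0,0,0,0,0,0.03])

```text
clock: 11.05
tool_pos: [0.551, 0.2084, 0.022]
orientation: [0.885, 0.466, 0.0, 0.0]
force: [-0.3, -1.1, 0.7]
finger_gap: 0.315
finger_force: 0.4
```

```bash
python3 - <<'E'
from h import *
o=ctrl.get_obs();print(o["tool_pos"],B(o["tool_pos"]),o["force"]@np.r_[u,0])
t=eyes.grab_frame("top");s=eyes.grab_frame("scene")
a=cv2.resize(s["color"][210:300,135:255],(798,598),interpolation=cv2.INTER_CUBIC);cv2.imwrite("pics/s4.png",a)
E
```

```text
[0.55095557 0.20841348 0.02195734] (np.float64(-0.12565455666463743), np.float64(0.0036513813182935855)) -1.078459091096194
```

View pics/s4.png

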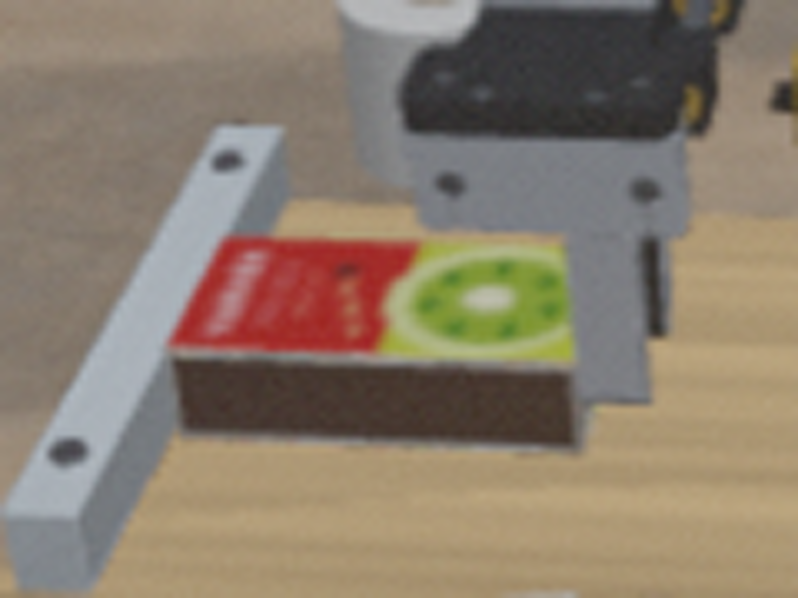

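The near lower head corner at (182,432) is about 1–2 mm from the bar's base line. I'll keep creeping until the force rises.

>>> send_rows(moves=[0,0,0,0.0005,0,0,0.03,0,0,0,0.0005,0,0,0.03,0,0,0,0.0005,0,0,0.03,0,0,0,0.0005,0,0,0.03,0,0,0,0,0,0,0.03,0,0,0,0,0,0,0.03,0,0,0,0,0,0,0.03,0,0,0,0,0,0,0.03])

```text
clock: 11.95
tool_pos: [0.5519, 0.2099, 0.0219]
orientation: [0.885, 0.466, -0.0, -0.0]
force: [-1.8, -2.3, 1.0]
finger_gap: 0.321
finger_force: 1.1
```

>>> send_rows(moves=[0,0,0,0.0005,0,0,0.03,0,0,0,0.0005,0,0,0.03,0,0,0,0.0005,0,0,0.03,0,0,0,0,0,0,0.03,0,0,0,0,0,0,0.03,0,0,0,0,0,0,0.03,0,0,0,0,0,0,0.03,0,0,0,0,0,0,0.03])

```text
clock: 12.75
tool_pos: [0.5519, 0.21, 0.0219]
orientation: [0.885, 0.466, -0.001, 0.0]
force: [-3.8, -4.6, 4.4]
finger_gap: 0.319
finger_force: 2.9
```

The tool has stopped advancing and the force is rising, so the box is against the bar. One small extra press will seat both corners.

>>> send_rows(moves=[0,0,0,0.0005,0,0,0.03,0,0,0,0.0005,0,0,0.03,0,0,0,0.0005,0,0,0.03,0,0,0,0.0005,0,0,0.03,0,0,0,0,0,0,0.03,0,0,0,0,0,0,0.03,0,0,0,0,0,0,0.03,0,0,0,0,0,0,0.03])

```text
clock: 13.55
tool_pos: [0.5518, 0.21, 0.0219]
orientation: [0.885, 0.466, -0.003, 0.0]
force: [-6.0, -7.3, 7.6]
finger_gap: 0.319
finger_force: 4.7
```

>>> send_rows(moves=[0,0,0,-0.002,0,0,0.03,0,0,0,-0.003,0,0,0.03,0,0,0,-0.01,0,0,0.03,0,0,0,-0.015,0,0,0.03,0,0,0,-0.02,0,0,0.03,0,0,0,-0.03,0,0,0.03,0,0,0,-0.03,0,-0.02,0.03,0,0,0,-0.03,0,-0.03,0.03])

```text
clock: 14.35
tool_pos: [0.4734, 0.0965, 0.0715]
orientation: [0.885, 0.466, -0.001, -0.0]
force: [1.9, -0.1, 0.6]
finger_gap: 0.322
finger_force: 0.0
```

>>> send_rows(moves=[0,0,0,-0.03,0,-0.03,0.03,0,0,0,-0.01,0,-0.03,0.03,0,0,0,0,0,-0.03,0.03,0,0,0,0,0,-0.03,0.03,0,0,0,0,0,-0.03,0.03,0,0,0,0,0,-0.02,0.03,0,0,0,0,0,0,0.03,0,0,0,0,0,0,0.03])

```text
clock: 15.15
tool_pos: [0.4522, 0.0649, 0.2418]
orientation: [0.885, 0.466, 0.001, -0.0]
force: [-0.8, -0.7, -0.3]
finger_gap: 0.32
finger_force: 0.0
```

```bash
python3 - <<'E'
from h import *
t=eyes.grab_frame("top");s=eyes.grab_frame("scene")
a=cv2.resize(s["color"][215:300,135:255],(560,397),interpolation=cv2.INTER_CUBIC)
b=cv2.resize(t["color"][140:250,115:245],(240*2-40,372),interpolation=cv2.INTER_CUBIC)
cv2.imwrite("pics/s5.png",np.hstack([cv2.resize(a,(400,300)),cv2.resize(b,(400,300))]))
h=cv2.cvtColor(t["color"],cv2.COLOR_BGR2HSV)
m=(((h[...,0]>165)|(h[...,0]<8)|((h[...,0]>28)&(h[...,0]<75)))&(h[...,1]>110)).astype(np.uint8);m[:, :120]=0;m[:140]=0;m[260:]=0;m[:,260:]=0
m=cv2.morphologyEx(m,cv2.MORPH_CLOSE,np.ones((5,5)))
cn=max(cv2.findContours(m,0,1)[0],key=cv2.contourArea);r=cv2.minAreaRect(cn);p=ray(t,cv2.boxPoints(r),.043)
print(r);[print(np.round(B(q),4)) for q in p]
d=[p[(i+1)%4]-p[i] for i in range(4)];i=max(range(4),key=lambda k:np.linalg.norm(d[k]));print("long-side yaw minus .97 (mod pi)",((np.arctan2(d[i][1],d[i][0])-.97+1.57)%np.pi)-1.57)
E
```

```text
((183.46893310546875, 212.043701171875), (57.83490753173828, 29.174880981445312), 35.39479446411133)
[0.0029 0.0296]
[ 0.0039 -0.0281]
[-0.1125 -0.0269]
[-0.1127  0.0303]
long-side yaw minus .97 (mod pi) -0.009928973184160306
```

View pics/s5.png

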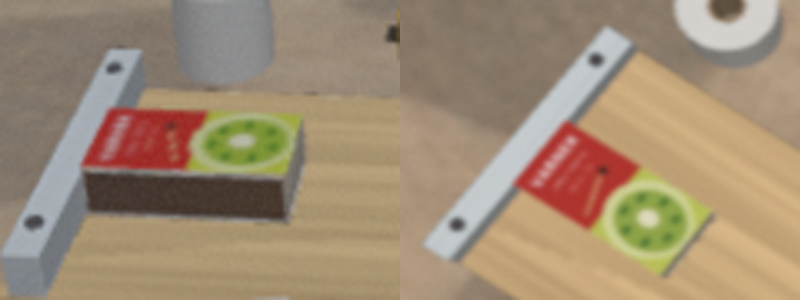

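The right-hand view shows the box's head edge, (572,122) to (517,185), flush along the bar. It is square to within about 0.01 rad and lying flat. The arm is clear and the label roll, tape measure and small box are undisturbed, so I'm handing in.

```bash
python3 -c "
from workcell import ctrl
print(ctrl.finish_job())"
```

```text
the job is handed in; nothing more can be done
None
```

The middle-sized matchbox was tipped towards the stop bar and pushed flush against it; the final pictures show it flat and square to within about 0.01 rad, and the job was handed in at about 15 s with the arm clear, though no verdict came back.

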